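# Put the router templates back in their drawer

### The arm

A 6-joint arm with a two-finger parallel gripper is mounted at the origin on the work surface. World frame = base frame: x ahead of the robot, y to its left, z up, the work surface at z = 0. Lengths are in m, angles in rad, forces in N, time in s.
With the tool pointing down it reaches from about 0.35 to 0.975 m from the base axis. Payload 4.9 kg.
Tool frame: the origin (TCP) lies at the very end of the fingers, on their centre line; the grasp point (between the pads) lies 19 mm behind it; z points along the fingers, y is the line along which they close (so a half turn about z gives the same grasp; the last joint's range is limited). The gripper opens to 85 mm and grips with 20 to 120 N. Pads are 22 mm wide; open, the fingers measure 114 mm over their backs; the gripper's body (76 mm by 85 mm) begins 54 mm behind the grasp point. The pads swing forward as they close: fully open they stand 13 mm farther back than shut.
Start: joints at [1.055, 0.053, 1.613, -0, 1.476, -0.119], TCP at [0.242, 0.576, 0.231] pointing down, gripper open.
Joint ranges: [-3.01, 3.01], [-1.01, 2.22], [0.06, 2.58], [-1.02, 4.17], [0.09, 2.62], [-3.14, 3.14]. Speed limits (rad/s): [2.57, 2.57, 3.14, 3.14, 3.14, 3.14].

### API

Orientations are given as a rotation vector (axis times angle).
In Python, from station import ctrl gives the robot as it stands.
- The arm moves only by the tool jog_arm, never from a script. Its argument "plan" is a list of rows, each a list of 7 numbers: the shift along the tool's x, y, z in units of 0.02 m (1.0 is 0.02 m), then the turn, a rotation vector about the tool's x, y, z in units of 45 degrees (1.0 is 45 degrees), then the opening, from -1 (shut) to 1 (fully open). A call has 1 to 8 rows; each row shifts and turns the commanded pose from where the row before left it, along the tool's axes as they then stand; what a row does not reach is not made up. A row lasts 1/10 s, in which the tool goes at most 50 mm and 8.59 degrees, less where a joint would pass 70% of its speed; a pose out of reach is approached as far as the arm can. A call with a number of a shift or a turn outside -1 to 1 is refused whole. A call with a gripper value outside its range is refused whole. The fingers move at their own pace and stop on an object; "grip_force" is the grip in N (left out, the last holds). Time passes only in rows, so rows that do not move let the fingers close. It gives the time, the measured TCP pose, the force, the opening and the grip force at its end, in the units of the state.
- ctrl.get_obs(): the state, without advancing time (a new reading comes with each control period).
- ctrl.get_image(name): name is "side" or "top" or "wrist"; returns (picture, depth): 400x640x3 uint8, red, green, blue; 400x640 float32, m along the optical axis (not along the pixel's ray), 0 where there is no reading.
- ctrl.camera_info(name): a dict with "camera_matrix" (3x3 intrinsics, pixels), "rvec" (rotation vector, rad) and "tvec" (3), from world to camera coordinates, as OpenCV has them; the wrist camera has in their place "T_tool_cam" (4x4, takes a point from camera to tool coordinates, whose origin is the TCP and whose axes are the flange's). Camera axes: x right, y down, z forward; pixel columns grow to the right and rows downward; lengths in m; the calibration is good to about 2 mm. A picture is of the moment at which its call begins: read the wrist's pose just before it. camera_info takes no time and is no camera call.
- ctrl.finish_job(): hands the job in; it is judged then, once.
The state is a dict: "t": time; "q": joint angles; "dq": joint speeds; "effort": joint torques, N m; "tool_pos": TCP position; "tool_rot": TCP orientation; "contact_force": force on the tool from outside, world axes, zero at the start; "wrist_torque": the same for the moment, N m; "opening": finger opening in m; "grip_force": force on a finger pad.
Only numpy, scipy, OpenCV 4.12 (cv2) and the standard library are available. Lean on these libraries where they do the work, as an engineer would, in place of code of your own. Each camera call takes 0.05 s, during which the arm holds its last target. There are 200 camera calls.

### The job

The router templates left on the bearer rest belong in the bench drawer. Press the overhanging end of each one down into the gap so that it tips up, take it by its raised end and lay it flat inside the open drawer (they may lie on one another); when every template is in, push the drawer fully home, and do not disturb the mallet, the glue jar or the tin.

Things in the scene. Friction and masses are not known exactly. Their poses are not given: they have to be found in the camera images.
- rest: Fixed rest of pale wood, 450 mm long in y: a high batten nearer the robot, a gap, a low batten beyond. Origin on the bench in the gap; x points across the gap, away from the robot. Ledge (high batten's flat top, 72 mm up): x -156 to -52 mm. Gap: x -52 to 32, open to the bench. Low batten: x 32 to 64, 12 mm high. Fence (x -170 to -156) and end cheeks (beyond y +-211) stand 12 mm above the ledge.
- rest_edge (a point): Middle of the ledge's edge on the gap side (72 mm up), axes as the rest's. Templates lie with far ends 26 to 40 mm over the gap. An end pressed to 30 mm above the bench tips the template over this edge; it slides down, foot on the bench, and stays leaning here, 40 to 80 degrees from level, near end up 15 to 55 mm above the ledge. If its foot is on the low batten (after a knock), shove the foot back into the gap.
- cabinet: Plywood bench drawer unit with one drawer, fixed. Carcass 200 deep, 174 wide, 100 mm high. Origin on the bench below the middle of the carcass's front plane; its x points into the carcass (away from the robot); the drawer slides out along -x.
- drawer (a joint): How far the drawer is open (m): 0 is fully home, the front hard against the carcass; 0.178 is the outer stop. Stiff runners: about 4 N to move it, it stays where it is left.
- drawer_in (a point): Centre of the drawer's inner floor, 16 mm above the bench; axes as the cabinet's; moves with the drawer. Inside 173 mm long (x), 125 mm wide (y); sides and back 8 mm thick, tops 60 mm above this floor. Green front 14 mm thick, top 72 mm above this floor. Open 0.17, its inside is clear of the carcass up to x = +83 mm.
- drawer_front (a point): Middle of the outer face of the drawer's green front (front 170 wide, from 6 to 88 mm above the bench), 60 mm above the bench, 100 mm nearer the robot than point drawer_in along the drawer's x. Push here along the cabinet's +x to close.
- template_red: Red router template, a flat rigid plate 130 (x) by 86 (y) by 8 mm, 90 g, marked with one dark rectangle. Origin at the centre of its underside, z up through the plate, x along its length (about along the rest's x, +x end over the gap, at the start). May be absent. Too wide for most grippers across its breadth: grip across its 8 mm thickness at a raised end.
- template_blue: Blue router template, a flat rigid plate 130 (x) by 86 (y) by 8 mm, 90 g, marked with a dark cross. Origin at the centre of its underside, z up through the plate, x along its length (about along the rest's x, +x end over the gap, at the start). May be absent. Too wide for most grippers across its breadth: grip across its 8 mm thickness at a raised end.
- template_yellow: Yellow router template, a flat rigid plate 130 (x) by 86 (y) by 8 mm, 90 g, marked with two dark bars across. Origin at the centre of its underside, z up through the plate, x along its length (about along the rest's x, +x end over the gap, at the start). May be absent. Too wide for most grippers across its breadth: grip across its 8 mm thickness at a raised end.
- template_white: White router template, a flat rigid plate 130 (x) by 86 (y) by 8 mm, 90 g, marked with one dark bar lengthwise. Origin at the centre of its underside, z up through the plate, x along its length (about along the rest's x, +x end over the gap, at the start). May be absent. Too wide for most grippers across its breadth: grip across its 8 mm thickness at a raised end.
- mallet: Wooden mallet lying behind the rest: head 70 x 120 x 70 mm (origin under its middle), handle 170 mm long along its +x. Leave alone.
- glue: White glue jar with an orange lid, 64 mm across, 65 mm tall, standing behind the rest; origin at its base. Leave alone.
- screw_tin: Blue tin, 60 mm across, 70 mm tall, standing on the back of the drawer unit; origin at its base. Leave alone.
Mind the look-alikes: they are no part of the job. Several things have the shape of the template_yellow; the one meant has the colours described above.

How it is judged:
By the outcome, as a careful person would: the job done as asked, in the order asked, and still so for the second after the job is handed in, with the robot touching nothing.
Of template_red, template_blue, template_yellow, template_white only 3 to 4 are there at a start; the rules pass over those that are not, and their reading is None.
At some moment in a run one of template_red, template_blue, template_yellow, template_white may be knocked a few centimetres aside while the robot is not near it.
It also fails if it takes over 210 s, if anything falls off the work surface, if the arm or the gripper's body presses on something with over 40 N, if the wrist force passes 120 N, or if a joint passes its speed limit or range.

## Working session

There is one attempt and no reset: what is moved stays moved. The work goes in short steps, Python scripts to look and compute and a tool call to move; the robot and the scene stay as the last step left them, time stands still between calls to the robot, and variables do not carry over. Pictures are saved under pics/ and viewed, at most 14 in all, crops included, and the job is handed in when it is done.

Besides the shell and the picture viewer there is one more tool, called by a JSON object that holds its "name" and its "arguments", one argument or row to a line. jog_arm: Moves the arm, as the interface text tells. Shifts and turns lie within -1 to 1; 1 stands for 0.02 m of shift or 45 degrees of turn. Its arguments: {"type":"object","properties":{"plan":{"type":"array"},"grip_force":{"type":"number"}},"required":["plan"]}

```bash
ls; mkdir -p pics
cat > h.py <<'E'
import numpy as np,cv2
from scipy.spatial.transform import Rotation as R
from station import ctrl
def cam(n,obs=None):
    i=ctrl.camera_info(n);K=np.array(i["camera_matrix"],float)
    if n=="wrist":
        o=obs or ctrl.get_obs();T=np.eye(4);T[:3,:3]=R.from_rotvec(o["tool_rot"]).as_matrix();T[:3,3]=o["tool_pos"]
        return K,T@np.array(i["T_tool_cam"])
    M=np.eye(4);M[:3,:3]=R.from_rotvec(np.ravel(i["rvec"])).as_matrix();M[:3,3]=np.ravel(i["tvec"])
    return K,np.linalg.inv(M)
def cloud(n,save=None):
    o=ctrl.get_obs();K,T=cam(n,o);im,d=ctrl.get_image(n)
    if save: cv2.imwrite("pics/"+save,im[:,:,::-1]); np.savez("pics/"+save+".npz",im=im,d=d,K=K,T=T)
    v,u=np.mgrid[:400,:640];P=np.stack([(u-K[0,2])/K[0,0]*d,(v-K[1,2])/K[1,1]*d,d],-1)@T[:3,:3].T+T[:3,3]
    P[d==0]=np.nan
    return im,P
E
python3 - <<'E'
from h import *
for n in("top","side"):
    im,P=cloud(n,n+"0.png"); K,T=cam(n); print(n,K[0,0],T.round(3).tolist()); np.save("pics/P_"+n,P)
o=ctrl.get_obs();print(o["tool_pos"],o["tool_rot"],o["contact_force"],o["opening"]);print(ctrl.camera_info("wrist"))
E
```

```text
pics
top 463.48594571021044 [[-0.027, -0.981, 0.191, 0.235], [-1.0, 0.025, -0.011, 0.077], [0.006, -0.191, -0.981, 1.505], [0.0, 0.0, 0.0, 1.0]]
side 384.34016606010675 [[0.952, -0.177, 0.25, 0.237], [-0.306, -0.592, 0.746, -0.79], [0.016, -0.787, -0.617, 0.785], [0.0, 0.0, 0.0, 1.0]]
[0.24126087 0.57595329 0.2301848 ] [-6.19108094e-01 -3.07938307e+00  2.81117969e-03] [0.09849755 0.33780442 0.85001252] 0.08533681337524433
{'camera_matrix': array([[304.4657213 ,   0.        , 317.67642632],
       [  0.        , 304.4657213 , 202.92957291],
       [  0.        ,   0.        ,   1.        ]]), 'T_tool_cam': array([[ 6.27542796e-04, -9.66362526e-01, -2.57182961e-01,
         6.42759507e-02],
       [ 9.99999775e-01,  6.66882519e-04, -6.57416065e-05,
         2.18698712e-04],
       [ 2.35041046e-04, -2.57182862e-01,  9.66362727e-01,
        -1.42147787e-01],
       [ 0.00000000e+00,  0.00000000e+00,  0.00000000e+00,
         1.00000000e+00]])}
```

View pics/top0.png

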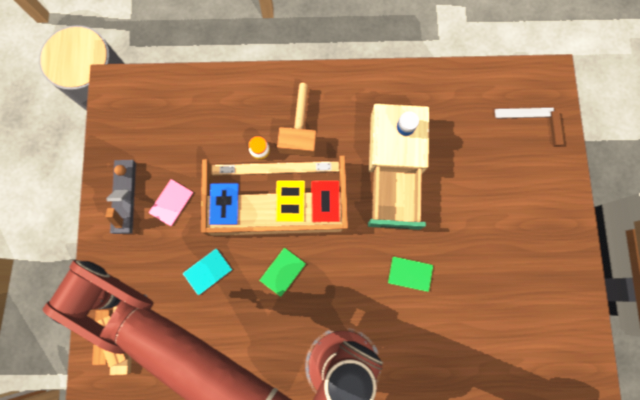

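View pics/side0.png

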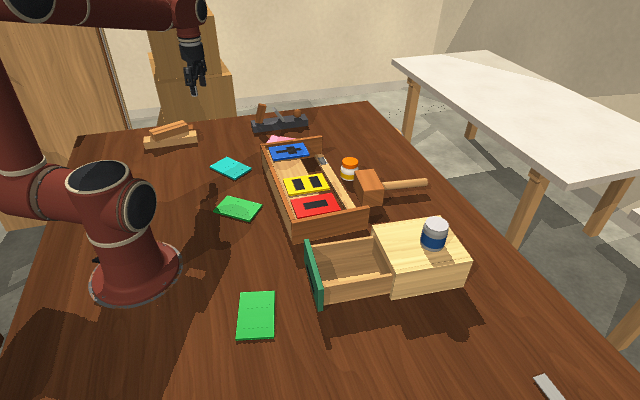

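Top view: blue with cross at (224,203), yellow with two bars at (290,201) and red with one rectangle at (325,201) lie on the rest. No white is on the rest. Plain plates of the same shape are cyan (207,271), green (283,271), green (411,273) and pink (171,203). These are unmarked and the wrong colours, so they're not part of the job. The drawer is open with its green front at (397,223). I'll measure next and make one confirming crop.

Run:
```python
from h import *
D=np.load("pics/top0.png.npz");im=D["im"];P=np.load("pics/P_top.npy")
hsv=cv2.cvtColor(im,cv2.COLOR_RGB2HSV);H,S,V=cv2.split(hsv)
K,T=D["K"],D["T"]
def ray(u,v,z):
    r=T[:3,:3]@np.array([(u-K[0,2])/K[0,0],(v-K[1,2])/K[1,1],1]);return T[:3,3]+r*(z-T[2,3])/r[2]
box=np.zeros_like(H);box[150:235,200:350]=1
for n,a,b in(("blue",105,125),("yellow",22,32),("red",0,4)):
    m=((H>=a)&(H<=b)&(S>170)&(box>0)).astype(np.uint8)
    c=max(cv2.findContours(m,cv2.RETR_EXTERNAL,2)[0],key=cv2.contourArea)
    r=cv2.minAreaRect(c);q=np.array([ray(*p,.08) for p in cv2.boxPoints(r)])
    print(n,r,"z",np.nanmedian(P[m>0],0).round(4));print(q.round(4).tolist(),q.mean(0).round(4))
# green front
m=((H>60)&(H<85)&(S>100)).astype(np.uint8);m[:,:365]=0;m[235:]=0
Q=P[m>0];Q=Q[Q[:,2]>.06];print("front",Q.min(0),Q.max(0),np.median(Q,0))
# profiles of height along column
for u in (262,):
    print([(v,*P[v,u].round(3)) for v in range(150,238,3)])
print("drawer col");print([(v,*P[v,398].round(3)) for v in range(100,232,4)])
print("drawer row");print([(u,*P[205,u].round(3)) for u in range(366,432,2)])
print("rest row");print([(u,*P[205,u].round(3)) for u in list(range(198,214,2))+list(range(338,352,2))])
big=np.hstack([cv2.resize(im[145:240,195:355],None,fx=4,fy=4,interpolation=2)]);cv2.imwrite("pics/crop.png",big[:,:,::-1])
```

```text
blue ((223.5, 203.5), (39.0, 27.0), 90.0) z [0.5018 0.3566 0.0811]
[[0.5709, 0.4022, 0.08], [0.5687, 0.3173, 0.08], [0.4447, 0.3164, 0.08], [0.4469, 0.3999, 0.08]] [0.5078 0.3589 0.08  ]
yellow ((290.0, 200.5), (41.0, 28.0), 90.0) z [0.5135 0.1518 0.081 ]
[[0.5786, 0.1944, 0.08], [0.5764, 0.1061, 0.08], [0.4457, 0.1088, 0.08], [0.4479, 0.1956, 0.08]] [0.5121 0.1512 0.08  ]
red ((325.0, 201.0), (40.0, 28.0), 90.0) z [0.5108 0.0402 0.0809]
[[0.5726, 0.0841, 0.08], [0.5703, -0.0043, 0.08], [0.4429, 0.0002, 0.08], [0.4451, 0.0871, 0.08]] [0.5077 0.0418 0.08  ]
front [ 0.41965875 -0.26155727  0.0603216 ] [ 0.44187255 -0.09374489  0.09662191] [ 0.42949067 -0.17805111  0.0872169 ]
[(150, np.float64(0.683), np.float64(0.24), np.float64(0.064)), (153, np.float64(0.679), np.float64(0.242), np.float64(0.044)), (156, np.float64(0.675), np.float64(0.245), np.float64(0.025)), (159, np.float64(0.671), np.float64(0.247), np.float64(0.002)), (162, np.float64(0.661), np.float64(0.247), np.float64(0.0)), (165, np.float64(0.648), np.float64(0.246), np.float64(0.011)), (168, np.float64(0.638), np.float64
[... 6042 characters left out ...]
float64(0.505), np.float64(0.414), np.float64(0.077)), (208, np.float64(0.505), np.float64(0.409), np.float64(0.073)), (210, np.float64(0.504), np.float64(0.401), np.float64(0.08)), (212, np.float64(0.503), np.float64(0.394), np.float64(0.081)), (338, np.float64(0.493), np.float64(0.002), np.float64(0.083)), (340, np.float64(0.494), np.float64(-0.005), np.float64(0.074)), (342, np.float64(0.493), np.float64(-0.011), np.float64(0.083)), (344, np.float64(0.492), np.float64(-0.017), np.float64(0.086)), (346, np.float64(0.507), np.float64(-0.029), np.float64(0.003)), (348, np.float64(0.508), np.float64(-0.036), np.float64(-0.002)), (350, np.float64(0.506), np.float64(-0.042), np.float64(0.004))]
```

View pics/crop.png

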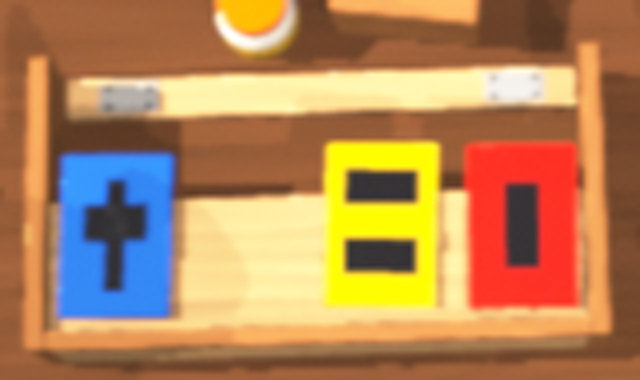

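The crop confirms blue (cross), yellow (two bars) and red (one rectangle). White is absent. First I bring the tool to a standard orientation (tool x = world +y, tool y = world +x) and shut the gripper.

{"name": "jog_arm", "arguments": {
  "plan": [
    [0,0,0,0,0,0.186,-1],
    [0,0,0,0,0,0.186,-1],
    [0,0,0,0,0,0.186,-1],
    [0,0,0,0,0,0.186,-1],
    [0,0,0,0,0,0.186,-1],
    [0,0,0,0,0,0.186,-1],
    [0,0,0,0,0,0.186,-1],
    [0,0,0,0,0,0.186,-1]
  ]
}}

```text
t: 0.9
tool_pos: [0.2414, 0.5761, 0.2306]
tool_rot: [2.222, 2.22, -0.002]
contact_force: [0.1, 0.2, -0.6]
opening: 0.0003
grip_force: 0.0
```

```bash
cat >> h.py <<'E'
def delta(p,tilt=0,yaw=0):
    "tilt>0: tool z leans to world +x (body back to robot), yaw about world z, deg. Canon: tool x=+y, y=+x, z=-z"
    o=ctrl.get_obs();Rc=R.from_rotvec(o["tool_rot"])
    C=R.from_matrix(np.array([[0,1,0],[1,0,0],[0,0,-1]]))
    G=R.from_euler('z',yaw,degrees=True)*C*R.from_euler('x',-tilt,degrees=True)
    turn=(Rc.inv()*G).as_rotvec(degrees=True)/45
    print("t",round(o["t"],2),"pos",np.round(o["tool_pos"],4),"F",np.round(o["contact_force"],1),"open",round(o["opening"],4),"q",np.round(o["q"],2))
    dp=np.array(p)-o["tool_pos"]
    print(" shift(now axes)",(Rc.inv().apply(dp)/.02).round(3)," turn",turn.round(3)," shift(goal axes)",(G.inv().apply(dp)/.02).round(3))
E
python3 - <<'E'
from h import *
delta([.565,.042,.2])
# drawer pose: walls
P=np.load("pics/P_top.npy");im=np.load("pics/top0.png.npz")["im"]
Q=P[(P[...,2]>.09)&(P[...,2]<.108)&(P[...,0]>.6)&(P[...,1]<-.08)&(P[...,1]>-.35)]
r=cv2.minAreaRect(Q[:,:2].astype(np.float32));print("carcass",r,cv2.boxPoints(r).round(3).tolist())
for x in(.45,.49,.53,.57,.60):
    q=P[(abs(P[...,0]-x)<.008)&(P[...,2]<.028)&(P[...,2]>.006)&(P[...,1]<-.1)&(P[...,1]>-.27)][:,1];print(x,q.min().round(4),q.max().round(4),q.mean().round(4))
for y in(.24,.30,.1,.2):
    q=P[(abs(P[...,1]-y)<.012)&(P[...,2]>.06)&(P[...,2]<.078)&(P[...,0]>.4)&(P[...,0]<.6)];print(y,"ledge x max",np.sort(q[:,0])[-4:].round(4))
E
```

```text
t 0.9 pos [0.2414 0.5761 0.2306] F [ 0.1  0.2 -0.6] open 0.0003 q [ 1.06  0.05  1.61 -0.    1.48  1.06]
 shift(now axes) [-26.693  16.201   1.547]  turn [-0.001  0.001 -0.001]  shift(goal axes) [-26.705  16.182   1.529]
carcass ((0.7114903330802917, -0.20177236199378967), (0.1752391755580902, 0.20331408083438873), 85.24822998046875) [[0.6029999852180481, -0.2809999883174896], [0.8059999942779541, -0.2980000078678131], [0.8199999928474426, -0.12300000339746475], [0.6169999837875366, -0.10599999874830246]]
0.45 -0.2433 -0.1335 -0.1964
0.49 -0.2476 -0.1003 -0.1841
0.53 -0.2508 -0.1018 -0.1886
0.57 -0.2537 -0.101 -0.1921
0.6 -0.2566 -0.1022 -0.195
0.24 ledge x max [0.5357 0.5362 0.537  0.5372]
0.3 ledge x max [0.5349 0.535  0.5353 0.5353]
0.1 ledge x max [0.5367 0.5479 0.5543 0.558 ]
0.2 ledge x max [0.5445 0.55   0.56   0.5761]
```

{"name": "jog_arm", "arguments": {
  "plan": [
    [-0.95,0.58,0,0,0,0,-1],
    [-0.95,0.58,0,0,0,0,-1],
    [-0.95,0.58,0,0,0,0,-1],
    [-0.95,0.58,0,0,0,0,-1],
    [-0.95,0.58,0,0,0,0,-1],
    [-0.95,0.58,0,0,0,0,-1],
    [-0.95,0.58,0,0,0,0,-1],
    [-0.95,0.58,0,0,0,0,-1]
  ]
}}

```text
t: 1.7
tool_pos: [0.3353, 0.4239, 0.2307]
tool_rot: [2.215, 2.227, -0.002]
contact_force: [0.6, 1.3, -0.7]
opening: -0.0004
grip_force: 0.0
```

{"name": "jog_arm", "arguments": {
  "plan": [
    [-0.95,0.58,0,0,0,0,-1],
    [-0.95,0.58,0,0,0,0,-1],
    [-0.95,0.58,0,0,0,0,-1],
    [-0.95,0.58,0,0,0,0,-1],
    [-0.95,0.58,0,0,0,0,-1],
    [-0.95,0.58,0,0,0,0,-1],
    [-0.95,0.58,0,0,0,0,-1],
    [-0.95,0.58,0,0,0,0,-1]
  ]
}}

```text
t: 2.5
tool_pos: [0.4288, 0.2725, 0.2307]
tool_rot: [-2.215, -2.227, 0.001]
contact_force: [-0.4, 0.1, 0.4]
opening: 0.0001
grip_force: 0.0
```

{"name": "jog_arm", "arguments": {
  "plan": [
    [-0.95,0.58,0,0,0,0,-1],
    [-0.95,0.58,0,0,0,0,-1],
    [-0.95,0.58,0,0,0,0,-1],
    [-0.95,0.58,0,0,0,0,-1],
    [-0.95,0.58,0,0,0,0,-1],
    [-0.95,0.58,0,0,0,0,-1],
    [-0.95,0.58,0,0,0,0,-1],
    [-0.95,0.58,0,0,0,0,-1]
  ]
}}

```text
t: 3.3
tool_pos: [0.5224, 0.1211, 0.2307]
tool_rot: [-2.215, -2.227, 0.001]
contact_force: [0.1, 0.5, -0.3]
opening: 0.0
grip_force: 0.0
```

Run:
```python
from h import *
delta([.565,.042,.12],-20)
cloud("wrist","w1.png")
```

```text
t 3.3 pos [0.5224 0.1211 0.2307] F [ 0.1  0.5 -0.3] open 0.0 q [ 0.09 -0.16  1.82  0.    1.48  0.08]
 shift(now axes) [-3.964  2.113  5.533]  turn [0.443 0.001 0.007]  shift(goal axes) [-3.953  3.894  4.473]
```

View pics/w1.png

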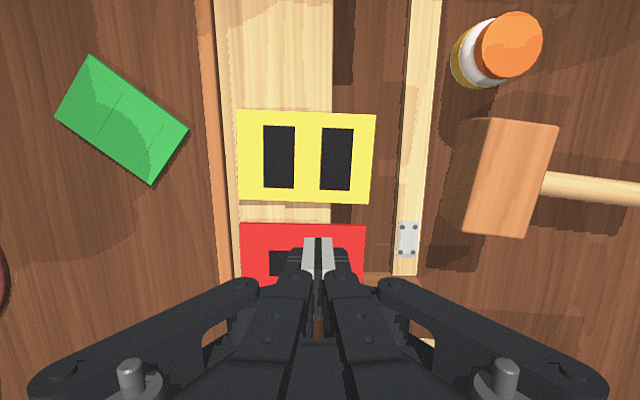

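Wrist view: yellow is at (305,155) and red at (303,250) partly under the fingers. The ledge edge is at column 332 and the low batten at column 415. I'll tilt the tool and press red's overhanging end.

{"name": "jog_arm", "arguments": {
  "plan": [
    [0,0,0,0.148,0,0,-1],
    [0,0,0,0.148,0,0,-1],
    [0,0,0,0.148,0,0,-1],
    [-0.79,0.69,0.93,0,0,0,-1],
    [-0.79,0.69,0.93,0,0,0,-1],
    [-0.79,0.69,0.93,0,0,0,-1],
    [-0.79,0.69,0.93,0,0,0,-1],
    [-0.79,0.69,0.93,0,0,0,-1]
  ]
}}

```text
t: 4.15
tool_pos: [0.5557, 0.0427, 0.1189]
tool_rot: [-2.026, -2.037, 0.36]
contact_force: [-0.2, 0.5, 0.2]
opening: -0.0002
grip_force: 0.0
```

{"name": "jog_arm", "arguments": {
  "plan": [
    [0,0.17,0.47,0,0,0,-1],
    [0,0.17,0.47,0,0,0,-1],
    [0,0.17,0.47,0,0,0,-1],
    [0,0.17,0.47,0,0,0,-1],
    [0,0.17,0.47,0,0,0,-1],
    [0,0.17,0.47,0,0,0,-1]
  ]
}}

```text
t: 4.75
tool_pos: [0.5563, 0.0434, 0.0603]
tool_rot: [-2.027, -2.039, 0.358]
contact_force: [0.3, -0.3, -0.1]
opening: -0.0001
grip_force: 0.1
```

Run:
```python
from h import *
delta([.556,.042,.032],-20)
im,P=cloud("side","s1.png");cv2.imwrite("pics/s1c.png",cv2.resize(im[110:270,230:430,::-1],None,fx=3,fy=3))
```

```text
t 4.75 pos [0.5563 0.0434 0.0603] F [ 0.3 -0.3 -0.1] open -0.0001 q [-0.05  0.29  1.67 -0.02  1.52 -0.05]
 shift(now axes) [-0.071  0.467  1.337]  turn [0.002 0.003 0.007]  shift(goal axes) [-0.071  0.47   1.336]
```

View pics/s1c.png

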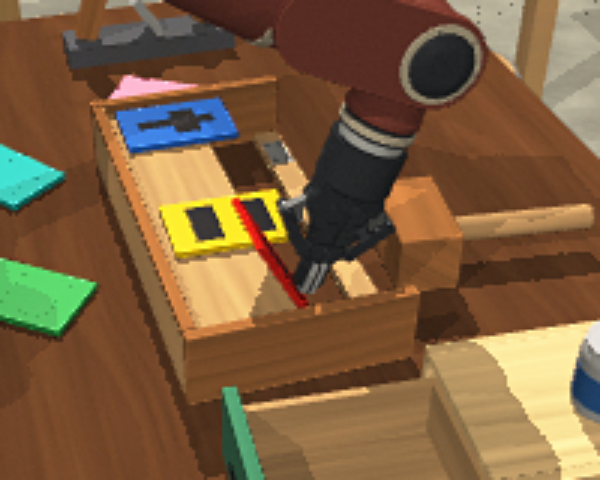

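Red has tipped and leans steeply against the edge (edge-on around (270,250) in the crop). Next I press yellow, then blue, the same way.

{"name": "jog_arm", "arguments": {
  "plan": [
    [0,-0.34,-0.94,0,0,0,-1],
    [0,-0.34,-0.94,0,0,0,-1],
    [0,-0.34,-0.94,0,0,0,-1],
    [0.9,-0.1,-0.28,0,0,0,-1],
    [0.9,0,0,0,0,0,-1],
    [0.9,0,0,0,0,0,-1],
    [0.9,0,0,0,0,0,-1],
    [0.9,0,0,0,0,0,-1]
  ]
}}

```text
t: 5.6
tool_pos: [0.5545, 0.1351, 0.125]
tool_rot: [-2.025, -2.037, 0.361]
contact_force: [0.8, -0.3, -0.0]
opening: -0.0005
grip_force: 0.0
```

{"name": "jog_arm", "arguments": {
  "plan": [
    [0.9,0,0,0,0,0,-1],
    [0,0.27,0.75,0,0,0,-1],
    [0,0.17,0.47,0,0,0,-1],
    [0,0.17,0.47,0,0,0,-1],
    [0,0.17,0.47,0,0,0,-1],
    [0,0.17,0.47,0,0,0,-1],
    [0,0.17,0.47,0,0,0,-1],
    [0,0.17,0.47,0,0,0,-1]
  ]
}}

```text
t: 6.4
tool_pos: [0.5552, 0.1507, 0.0495]
tool_rot: [-2.027, -2.037, 0.359]
contact_force: [2.7, 0.4, 4.2]
opening: -0.0
grip_force: 2.2
```

{"name": "jog_arm", "arguments": {
  "plan": [
    [0,-0.34,-0.94,0,0,0,-1],
    [0,-0.34,-0.94,0,0,0,-1],
    [0,-0.34,-0.94,0,0,0,-1],
    [0,-0.34,-0.94,0,0,0,-1],
    [0.95,0,0,0,0,0,-1],
    [0.95,0,0,0,0,0,-1],
    [0.95,0,0,0,0,0,-1],
    [0.95,0,0,0,0,0,-1]
  ]
}}

```text
t: 7.2
tool_pos: [0.5538, 0.2291, 0.1287]
tool_rot: [-2.025, -2.037, 0.362]
contact_force: [0.3, -0.5, 0.2]
opening: 0.0001
grip_force: 0.0
```

{"name": "jog_arm", "arguments": {
  "plan": [
    [0.95,0,0,0,0,0,-1],
    [0.95,0,0,0,0,0,-1],
    [0.95,0,0,0,0,0,-1],
    [0.95,0,0,0,0,0,-1],
    [0.95,0,0,0,0,0,-1],
    [0.95,0,0,0,0,0,-1],
    [0.9,0,0,0,0,0,-1]
  ]
}}

```text
t: 7.9
tool_pos: [0.5542, 0.3607, 0.1303]
tool_rot: [-2.027, -2.038, 0.359]
contact_force: [-0.3, -0.4, 0.2]
opening: 0.0005
grip_force: 0.0
```

Run:
```python
from h import *
delta([.554,.359,.05],-20)
im,P=cloud("side","s2.png");cv2.imwrite("pics/s2c.png",cv2.resize(im[110:270,230:430,::-1],None,fx=3,fy=3))
```

```text
t 7.9 pos [0.5542 0.3607 0.1303] F [-0.3 -0.4  0.2] open 0.0005 q [0.41 0.41 1.4  0.13 1.66 0.39]
 shift(now axes) [-0.084  1.364  3.779]  turn [0.001 0.002 0.006]  shift(goal axes) [-0.084  1.366  3.778]
```

View pics/s2c.png

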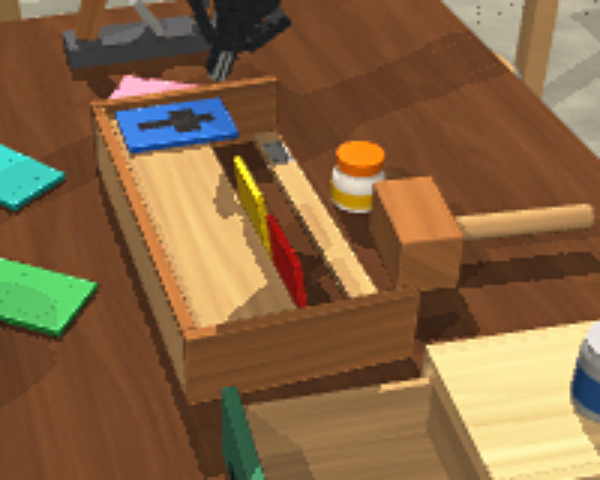

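Yellow and red both lean steeply at the edge. Now I press blue.

{"name": "jog_arm", "arguments": {
  "plan": [
    [0,0.34,0.94,0,0,0,-1],
    [0,0.17,0.47,0,0,0,-1],
    [0,0.17,0.47,0,0,0,-1],
    [0,0.17,0.47,0,0,0,-1],
    [0,0.17,0.47,0,0,0,-1],
    [0,0.17,0.47,0,0,0,-1],
    [0,0.17,0.47,0,0,0,-1],
    [0,0.17,0.47,0,0,0,-1]
  ]
}}

```text
t: 8.75
tool_pos: [0.5562, 0.3595, 0.0412]
tool_rot: [-2.029, -2.04, 0.352]
contact_force: [7.7, 0.0, 8.1]
opening: -0.0002
grip_force: 4.4
```

{"name": "jog_arm", "arguments": {
  "plan": [
    [0,-0.34,-0.94,0,0,0,-1],
    [0,-0.34,-0.94,0,0,0,-1],
    [0,-0.34,-0.94,0,0,0,-1],
    [0,-0.34,-0.94,0,0,0,-1],
    [0,-0.34,-0.94,0,0,0,-1],
    [0,-0.34,-0.94,0,0,0,-1],
    [0,-0.34,-0.94,-0.19,0,0,1],
    [0,-0.34,-0.94,-0.19,0,0,1]
  ]
}}

```text
t: 9.55
tool_pos: [0.5528, 0.3589, 0.2017]
tool_rot: [-2.194, -2.203, 0.048]
contact_force: [1.0, 0.1, 0.7]
opening: 0.0284
grip_force: 0.0
```

{"name": "jog_arm", "arguments": {
  "plan": [
    [0,0,0,-0.19,0,0,1],
    [-0.5,-0.95,0,-0.19,0,0,1],
    [-0.5,-0.95,0,0,0,0,1],
    [-0.5,-0.95,0,0,0,0,1]
  ]
}}

```text
t: 9.95
tool_pos: [0.4936, 0.3284, 0.1893]
tool_rot: [2.083, 2.096, 0.262]
contact_force: [0.2, 0.6, 0.4]
opening: 0.0847
grip_force: 0.0
```

Run:
```python
from h import *
delta([.49,.31,.22],13)
for n in("top","side"):
    im,P=cloud(n,n+"3.png")
    hsv=cv2.cvtColor(im,cv2.COLOR_RGB2HSV);H,S,V=cv2.split(hsv)
    for c,a,b in(("blue",105,125),("yellow",22,32),("red",0,4)):
        m=(H>=a)&(H<=b)&(S>170)&(P[...,0]>.43)&(P[...,0]<.64)&(P[...,1]>-.02)&(P[...,1]<.43)&(P[...,2]>.01)&(P[...,2]<.16)
        Q=P[m]
        if len(Q)<10: print(n,c,len(Q));continue
        lo,hi=np.percentile(Q,[3,97],axis=0);s=np.polyfit(Q[:,2],Q[:,0],1)
        print(n,c,len(Q),"min",lo.round(4),"max",hi.round(4),"dx/dz",s.round(4))
        t=Q[Q[:,2]>hi[2]-.008];print("   top strip",t.mean(0).round(4),t[:,1].min().round(4),t[:,1].max().round(4),"yaw dx/dy",np.polyfit(t[:,1],t[:,0],1)[0].round(3))
```

```text
t 9.95 pos [0.4936 0.3284 0.1893] F [0.2 0.6 0.4] open 0.0847 q [ 0.52 -0.12  1.87 -0.13  1.18  0.55]
 shift(now axes) [-0.92   0.197 -1.535]  turn [ 0.027 -0.002  0.008]  shift(goal axes) [-0.922  0.17  -1.538]
top blue 13 min [0.529  0.3166 0.1069] max [0.5351 0.3303 0.1353] dx/dz [-0.1663  0.5526]
   top strip [0.5304 0.3228 0.1309] 0.3179 0.3299 yaw dx/dy -0.137
top yellow 90 min [0.5284 0.1093 0.0997] max [0.5363 0.1904 0.1348] dx/dz [0.0008 0.5321]
   top strip [0.5326 0.149  0.1309] 0.1087 0.1938 yaw dx/dy -0.009
top red 93 min [0.5302 0.0024 0.101 ] max [0.5375 0.0792 0.136 ] dx/dz [0.0188 0.5311]
   top strip [0.5339 0.0381 0.1311] -0.0003 0.0815 yaw dx/dy -0.006
side blue 90 min [0.5247 0.3129 0.0639] max [0.5408 0.3862 0.1268] dx/dz [-0.1879  0.5503]
   top strip [0.5273 0.3494 0.1246] 0.311 0.3986 yaw dx/dy 0.006
side yellow 141 min [0.5266 0.1058 0.0695] max [0.5366 0.1868 0.1278] dx/dz [-0.1132  0.5431]
   top strip [0.5294 0.1469 0.1252] 0.1063 0.1899 yaw dx/dy -0.004
side red 164 min [ 0.5276 -0.0028  0.0756] max [0.5377 0.0752 0.1284] dx/dz [-0.0966  0.5424]
   top strip [0.5305 0.0365 0.1261] -0.0057 0.0829 yaw dx/dy 0.001
```

All three lean at about 80° with their top ends near z≈0.127, x≈0.531. I grasp blue first since I'm next to it.

Run:
```python
from h import *
delta([.525,.354,.165],10)
```

```text
t 10.05 pos [0.4934 0.328  0.1886] F [ 1.2  0.1 -0.3] open 0.085 q [ 0.52 -0.12  1.87 -0.13  1.18  0.55]
 shift(now axes) [1.29  1.25  1.532]  turn [ 0.092 -0.001  0.007]  shift(goal axes) [1.299 1.35  1.438]
```

{"name": "jog_arm", "arguments": {
  "plan": [
    [0,0,0,0.092,0,0,1],
    [0.65,0.68,0.3,0,0,0,1],
    [0.65,0.68,0.3,0,0,0,1],
    [0,0,0.84,0,0,0,1],
    [0,0,0.9,0,0,0,1],
    [0,0,0.9,0,0,0,1],
    [0,0,0.9,0,0,0,1],
    [0,0,0.9,0,0,0,1]
  ],
  "grip_force": 60
}}

```text
t: 10.85
tool_pos: [0.5401, 0.3546, 0.0929]
tool_rot: [2.124, 2.135, 0.187]
contact_force: [0.0, -0.3, -0.7]
opening: 0.0848
grip_force: 0.0
```

{"name": "jog_arm", "arguments": {
  "plan": [
    [0,0,0,0,0,0,-1],
    [0,0,0,0,0,0,-1],
    [0,0,0,0,0,0,-1],
    [0,0,0,0,0,0,-1],
    [0,0,0,0,0,0,-1],
    [0,0,0,0,0,0,-1],
    [0,0,0,0,0,0,-1]
  ]
}}

```text
t: 11.55
tool_pos: [0.5401, 0.3551, 0.0947]
tool_rot: [2.124, 2.135, 0.189]
contact_force: [-0.2, 0.2, 1.3]
opening: 0.0074
grip_force: 61.0
```

{"name": "jog_arm", "arguments": {
  "plan": [
    [0,0.1,-0.5,0,0,0,-1],
    [0,0.17,-0.98,0,0,0,-1],
    [0,0.17,-0.98,0,0,0,-1],
    [0,0.17,-0.98,0,0,0,-1],
    [0,0.17,-0.98,0,0,0,-1],
    [0,0.17,-0.98,0,0,0,-1],
    [0,0.17,-0.98,0,0,0,-1],
    [0,0.17,-0.98,0,0,0,-1]
  ]
}}

```text
t: 12.35
tool_pos: [0.5396, 0.355, 0.2453]
tool_rot: [2.124, 2.135, 0.189]
contact_force: [1.2, 1.3, -0.6]
opening: 0.007
grip_force: 60.8
```

{"name": "jog_arm", "arguments": {
  "plan": [
    [-0.95,0,0,-0.167,0,0,-1],
    [-0.95,0,0,-0.167,0,0,-1],
    [-0.95,0,0,-0.167,0,0,-1],
    [-0.95,0,0,-0.167,0,0,-1],
    [-0.95,0,0,0,0,0,-1],
    [-0.95,0,0,0,0,0,-1],
    [-0.95,0,0,0,0,0,-1],
    [-0.95,0,0,0,0,0,-1]
  ]
}}

```text
t: 13.15
tool_pos: [0.5401, 0.2023, 0.2444]
tool_rot: [1.811, 1.821, 0.666]
contact_force: [0.0, -0.2, -0.9]
opening: 0.0071
grip_force: 60.8
```

{"name": "jog_arm", "arguments": {
  "plan": [
    [-0.95,0,0,0,0,0,-1],
    [-0.95,0,0,0,0,0,-1],
    [-0.95,0,0,0,0,0,-1],
    [-0.95,0,0,0,0,0,-1],
    [-0.95,0,0,0,0,0,-1],
    [-0.95,0,0,0,0,0,-1],
    [-0.95,0,0,0,0,0,-1],
    [-0.95,0,0,0,0,0,-1]
  ]
}}

```text
t: 13.95
tool_pos: [0.541, 0.0503, 0.2444]
tool_rot: [1.81, 1.821, 0.665]
contact_force: [0.5, 0.1, -0.6]
opening: 0.0072
grip_force: 60.8
```

Run:
```python
from h import *
delta([.5307,-.187,.175],40,-4.75)
```

```text
t 13.95 pos [0.541  0.0503 0.2444] F [ 0.5  0.1 -0.6] open 0.0072 q [-0.07 -0.62  2.24  0.07  0.82 -0.1 ]
 shift(now axes) [-11.862  -2.685   2.28 ]  turn [ 0.004 -0.072  0.086]  shift(goal axes) [-11.868  -1.872   2.961]
```

{"name": "jog_arm", "arguments": {
  "plan": [
    [0,0,0,0,-0.072,0.086,-1],
    [-0.95,0,0,0,0,0,-1],
    [-0.95,0,0,0,0,0,-1],
    [-0.95,0,0,0,0,0,-1],
    [-0.95,0,0,0,0,0,-1],
    [-0.95,0,0,0,0,0,-1],
    [-0.95,0,0,0,0,0,-1],
    [-0.95,0,0,0,0,0,-1]
  ]
}}

```text
t: 14.75
tool_pos: [0.53, -0.0822, 0.2444]
tool_rot: [1.879, 1.73, 0.632]
contact_force: [0.3, -0.0, -1.9]
opening: 0.0076
grip_force: 60.8
```

{"name": "jog_arm", "arguments": {
  "plan": [
    [-0.95,0,0,0,0,0,-1],
    [-0.95,0,0,0,0,0,-1],
    [-0.95,0,0,0,0,0,-1],
    [-0.95,0,0,0,0,0,-1],
    [-0.95,0,0,0,0,0,-1],
    [0,-0.62,0.98,0,0,0,-1],
    [0,-0.62,0.98,0,0,0,-1],
    [0,-0.62,0.98,0,0,0,-1]
  ]
}}

```text
t: 15.55
tool_pos: [0.5319, -0.1774, 0.175]
tool_rot: [1.878, 1.729, 0.632]
contact_force: [0.4, 0.7, -0.2]
opening: 0.0071
grip_force: 60.9
```

Run:
```python
from h import *
delta([.5307,-.187,.093],40,-4.75)
im,P=cloud("side","s4.png");cv2.imwrite("pics/s4c.png",cv2.resize(im[100:330,220:500,::-1],None,fx=2.5,fy=2.5))
```

```text
t 15.55 pos [ 0.5319 -0.1774  0.175 ] F [ 0.4  0.7 -0.2] open 0.0071 q [-0.62 -0.47  2.26  0.49  0.78 -0.79]
 shift(now axes) [-0.483 -2.661  3.118]  turn [0.004 0.001 0.001]  shift(goal axes) [-0.486 -2.651  3.127]
```

View pics/s4c.png

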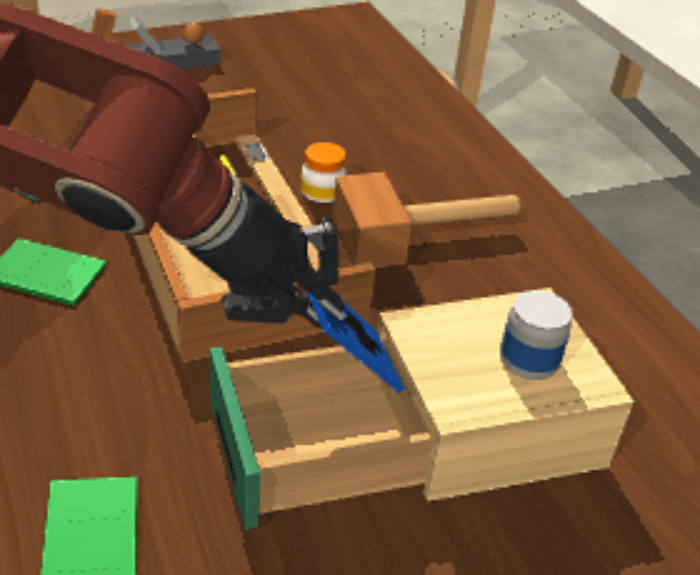

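Blue (340,340) is held over the drawer with its foot pointing inside. I centre it and lower.

{"name": "jog_arm", "arguments": {
  "plan": [
    [-0.48,0,0,0,0,0,-1],
    [0,-0.64,0.76,0,0,0,-1],
    [0,-0.64,0.76,0,0,0,-1],
    [0,-0.64,0.76,0,0,0,-1],
    [0,-0.3,0.36,0,0,0,-1],
    [0,-0.2,0.23,0,0,0,-1],
    [0,-0.12,0.14,0,0,0,-1],
    [0,0,0,0,0,0,-1]
  ]
}}

```text
t: 16.4
tool_pos: [0.5314, -0.1869, 0.0967]
tool_rot: [1.879, 1.729, 0.632]
contact_force: [0.1, 0.4, 0.1]
opening: 0.0073
grip_force: 60.9
```

Run:
```python
from h import *
delta([.5307,-.187,.093],40,-4.75)
im,P=cloud("top","t5.png")
H,S,V=cv2.split(cv2.cvtColor(im,cv2.COLOR_RGB2HSV));m=(H>=105)&(H<=125)&(S>150)&(P[...,1]<-.08)&(P[...,0]<.66)
Q=P[m];print(len(Q),Q.min(0),Q.max(0))
```

```text
t 16.4 pos [ 0.5314 -0.1869  0.0967] F [0.1 0.4 0.1] open 0.0073 q [-0.65 -0.33  2.31  0.62  0.63 -0.97]
 shift(now axes) [-0.01  -0.147  0.121]  turn [0.004 0.    0.   ]  shift(goal axes) [-0.01  -0.146  0.121]
274 [ 0.50299937 -0.22610816  0.03000047] [ 0.59495686 -0.14198528  0.16800175]
```

{"name": "jog_arm", "arguments": {
  "plan": [
    [0,-0.13,0.15,0,0,0,-1],
    [0,-0.1,0.12,0,0,0,-1],
    [0,0,0,0,0,0,-0.6],
    [0,0,0,0,0,0,-0.3],
    [0,0,0,0,0,0,-0.1],
    [0,0,0,0,0,0,-0.1]
  ]
}}

```text
t: 17.05
tool_pos: [0.5309, -0.1864, 0.0887]
tool_rot: [1.88, 1.73, 0.632]
contact_force: [0.8, 0.1, -0.3]
opening: 0.0384
grip_force: 0.1
```

{"name": "jog_arm", "arguments": {
  "plan": [
    [0,0,-0.6,0,0,0,-0.1],
    [0,0,-0.9,0,0,0,-0.1],
    [0,0,-0.9,0,0,0,-0.1],
    [0,0,-0.9,0,0,0,-0.1],
    [0,0,-0.9,0,0,0,-0.1],
    [0,0,-0.9,0,0,0,0.5],
    [0.5,0.6,-0.8,0.15,0,0,1],
    [0.9,0.6,-0.8,0.15,0,0,1]
  ]
}}

```text
t: 17.85
tool_pos: [0.4661, -0.1539, 0.2066]
tool_rot: [2.042, 1.87, 0.437]
contact_force: [0.7, -0.4, 0.5]
opening: 0.0799
grip_force: 0.0
```

```bash
cat >> h.py <<'E'
RANGES=(("blue",105,125),("yellow",22,32),("red",0,4))
def plates(n,name):
    im,P=cloud(n,name);H,S,V=cv2.split(cv2.cvtColor(im,cv2.COLOR_RGB2HSV))
    for c,a,b in RANGES:
        m0=(H>=a)&(H<=b)&(S>165)&(P[...,2]>.005)&(P[...,2]<.16)
        for w,m in(("rest",m0&(P[...,0]>.43)&(P[...,0]<.645)&(P[...,1]>-.03)&(P[...,1]<.43)),("drawer",m0&(P[...,0]>.4)&(P[...,0]<.66)&(P[...,1]<-.08))):
            Q=P[m]
            if len(Q)<15: continue
            lo,hi=np.percentile(Q,[3,97],axis=0);t=Q[Q[:,2]>hi[2]-.008]
            print(n,c,w,len(Q),"min",lo.round(3),"max",hi.round(3),"dx/dz",np.polyfit(Q[:,2],Q[:,0],1).round(3),"top",t.mean(0).round(3),"yaw",np.polyfit(t[:,1],t[:,0],1)[0].round(3))
    return im,P
E
python3 - <<'E'
from h import *
delta([.525,.149,.165],10)
im,P=plates("top","t6.png");plates("side","s6.png")
cv2.imwrite("pics/t6c.png",cv2.resize(im[90:250,190:450,::-1],None,fx=2.5,fy=2.5))
E
```

```text
t 17.85 pos [ 0.4661 -0.1539  0.2066] F [ 0.7 -0.4  0.5] open 0.0799 q [-0.6  -0.6   2.23  0.24  1.11 -0.57]
 shift(now axes) [15.346  0.522  2.567]  turn [ 0.363  0.036 -0.106]  shift(goal axes) [15.145  2.54   2.559]
top blue drawer 411 min [ 0.474 -0.221  0.019] max [ 0.588 -0.144  0.032] dx/dz [0.574 0.527] top [ 0.543 -0.171  0.027] yaw -0.872
top yellow rest 90 min [0.529 0.112 0.107] max [0.536 0.192 0.134] dx/dz [0.013 0.531] top [0.532 0.152 0.13 ] yaw -0.013
top red rest 92 min [0.53  0.003 0.103] max [0.537 0.079 0.135] dx/dz [-0.169  0.555] top [0.534 0.035 0.131] yaw -0.007
side blue drawer 675 min [ 0.464 -0.207  0.02 ] max [ 0.587 -0.142  0.025] dx/dz [0.094 0.521] top [ 0.523 -0.172  0.022] yaw -0.19
side red rest 145 min [ 0.528 -0.003  0.075] max [0.539 0.067 0.128] dx/dz [-0.102  0.543] top [0.531 0.021 0.126] yaw -0.025
```

View pics/t6c.png

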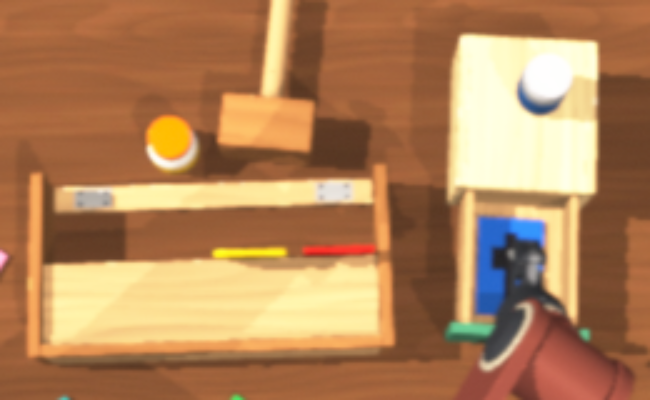

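Blue lies flat in the drawer (crop (510,265)); yellow (250,252) and red (338,250) still lean undisturbed. Red is next.

{"name": "jog_arm", "arguments": {
  "plan": [
    [0,0,-0.3,0.18,0.018,-0.053,1],
    [0,0,0,0.18,0.018,-0.053,1],
    [0.95,0.26,0,0,0,0,1],
    [0.95,0.26,0,0,0,0,1],
    [0.95,0.26,0,0,0,0,1],
    [0.95,0.26,0,0,0,0,1],
    [0.95,0.26,0,0,0,0,1],
    [0.95,0.26,0,0,0,0,1]
  ]
}}

```text
t: 18.75
tool_pos: [0.4951, -0.038, 0.2171]
tool_rot: [2.122, 2.132, 0.196]
contact_force: [0.1, 0.7, 0.1]
opening: 0.0856
grip_force: 0.0
```

{"name": "jog_arm", "arguments": {
  "plan": [
    [0.95,0.26,0,0,0,0,1],
    [0.95,0.26,0,0,0,0,1],
    [0.95,0.26,0.5,0,0,0,1],
    [0.95,0.26,0.5,0,0,0,1],
    [0,0,0.5,0,0,0,1],
    [0,0,0.5,0,0,0,1]
  ]
}}

```text
t: 19.35
tool_pos: [0.5224, 0.0373, 0.1812]
tool_rot: [2.121, 2.133, 0.195]
contact_force: [0.2, -0.3, -0.4]
opening: 0.0854
grip_force: 0.0
```

Run:
```python
from h import *
delta([.539,.039,.093],10)
```

```text
t 19.35 pos [0.5224 0.0373 0.1812] F [ 0.2 -0.3 -0.4] open 0.0854 q [-0.08 -0.28  2.01  0.02  1.23 -0.09]
 shift(now axes) [0.08  0.024 4.487]  turn [ 0.009 -0.002  0.007]  shift(goal axes) [0.087 0.054 4.486]
```

{"name": "jog_arm", "arguments": {
  "plan": [
    [0.08,0.04,0.9,0,0,0,1],
    [0,0,0.9,0,0,0,1],
    [0,0,0.9,0,0,0,1],
    [0,0,0.9,0,0,0,1],
    [0,0,0.9,0,0,0,1],
    [0,0,0,0,0,0,-1],
    [0,0,0,0,0,0,-1],
    [0,0,0,0,0,0,-1]
  ]
}}

```text
t: 20.15
tool_pos: [0.5403, 0.0386, 0.0952]
tool_rot: [2.121, 2.13, 0.197]
contact_force: [0.4, 0.2, -0.2]
opening: 0.0438
grip_force: 0.0
```

{"name": "jog_arm", "arguments": {
  "plan": [
    [0,0,0,0,0,0,-1],
    [0,0,0,0,0,0,-1],
    [0,0,0,0,0,0,-1],
    [0,0,0,0,0,0,-1],
    [0,0.1,-0.5,0,0,0,-1],
    [0,0.17,-0.98,0,0,0,-1],
    [0,0.17,-0.98,0,0,0,-1],
    [0,0.17,-0.98,0,0,0,-1]
  ]
}}

```text
t: 20.95
tool_pos: [0.5392, 0.0391, 0.1653]
tool_rot: [2.121, 2.132, 0.196]
contact_force: [-0.5, 0.3, -0.3]
opening: 0.0075
grip_force: 60.4
```

{"name": "jog_arm", "arguments": {
  "plan": [
    [0,0.17,-0.98,0,0,0,-1],
    [0,0.17,-0.98,0,0,0,-1],
    [0,0.17,-0.98,0,0,0,-1],
    [0,0.17,-0.98,0,0,0,-1],
    [0,0,0,-0.167,0,0,-1],
    [0,0,0,-0.167,0,0,-1],
    [0,0,0,-0.167,0,0,-1],
    [0,0,0,-0.167,0,0,-1]
  ]
}}

```text
t: 21.75
tool_pos: [0.5385, 0.039, 0.2451]
tool_rot: [1.803, 1.812, 0.675]
contact_force: [-0.8, -0.2, -0.5]
opening: 0.0074
grip_force: 60.5
```

Run:
```python
from h import *
delta([.5305,-.187,.175],40,-4.75)
```

```text
t 21.75 pos [0.5385 0.039  0.2451] F [-0.8 -0.2 -0.5] open 0.0074 q [-0.1  -0.64  2.26  0.1   0.82 -0.15]
 shift(now axes) [-11.299  -2.637   2.346]  turn [ 0.019 -0.073  0.085]  shift(goal axes) [-11.295  -1.842   3.028]
```

{"name": "jog_arm", "arguments": {
  "plan": [
    [0,0,0,0.019,-0.073,0.085,-1],
    [-0.94,0,0,0,0,0,-1],
    [-0.94,0,0,0,0,0,-1],
    [-0.94,0,0,0,0,0,-1],
    [-0.94,0,0,0,0,0,-1],
    [-0.94,0,0,0,0,0,-1],
    [-0.94,0,0,0,0,0,-1],
    [-0.94,0,0,0,0,0,-1]
  ]
}}

```text
t: 22.55
tool_pos: [0.5272, -0.0928, 0.2442]
tool_rot: [1.885, 1.735, 0.625]
contact_force: [-0.7, -1.6, -1.4]
opening: 0.0071
grip_force: 60.4
```

{"name": "jog_arm", "arguments": {
  "plan": [
    [-0.94,0,0,0,0,0,-1],
    [-0.94,0,0,0,0,0,-1],
    [-0.94,0,0,0,0,0,-1],
    [-0.94,0,0,0,0,0,-1],
    [-0.94,0,0,0,0,0,-1],
    [0,-0.62,0.98,0,0,0,-1],
    [0,-0.62,0.98,0,0,0,-1],
    [0,-0.62,0.98,0,0,0,-1]
  ]
}}

```text
t: 23.35
tool_pos: [0.5286, -0.1869, 0.1747]
tool_rot: [1.884, 1.735, 0.625]
contact_force: [-0.1, -0.3, -0.9]
opening: 0.0069
grip_force: 60.5
```

Run:
```python
from h import *
delta([.5305,-.187,.1],40,-4.75)
```

```text
t 23.35 pos [ 0.5286 -0.1869  0.1747] F [-0.1 -0.3 -0.9] open 0.0069 q [-0.65 -0.46  2.26  0.5   0.8  -0.82]
 shift(now axes) [ 0.008 -2.313  2.935]  turn [-0.007  0.001  0.001]  shift(goal axes) [ 0.004 -2.33   2.922]
```

{"name": "jog_arm", "arguments": {
  "plan": [
    [0,-0.6,0.76,0,0,0,-1],
    [0,-0.6,0.76,0,0,0,-1],
    [0,-0.6,0.76,0,0,0,-1],
    [0,-0.3,0.38,0,0,0,-1],
    [0,-0.2,0.25,0,0,0,-1],
    [0,0,0,0,0,0,-0.6],
    [0,0,0,0,0,0,-0.3],
    [0,0,0,0,0,0,-0.1]
  ]
}}

```text
t: 24.15
tool_pos: [0.531, -0.1873, 0.102]
tool_rot: [1.883, 1.734, 0.625]
contact_force: [0.1, -0.4, -0.0]
opening: 0.0385
grip_force: 0.2
```

{"name": "jog_arm", "arguments": {
  "plan": [
    [0,0,-0.6,0,0,0,-0.1],
    [0,0,-0.9,0,0,0,-0.1],
    [0,0,-0.9,0,0,0,-0.1],
    [0,0,-0.9,0,0,0,-0.1],
    [0,0,-0.9,0,0,0,-0.1],
    [0,0,-0.9,0,0,0,0.5],
    [0.5,0.6,-0.8,0.15,0,0,1],
    [0.9,0.6,-0.8,0.15,0,0,1]
  ]
}}

```text
t: 24.95
tool_pos: [0.4668, -0.1545, 0.2201]
tool_rot: [2.046, 1.873, 0.43]
contact_force: [1.0, 0.3, 0.5]
opening: 0.0799
grip_force: 0.0
```

Run:
```python
from h import *
delta([.525,.15,.18],10)
im,P=plates("top","t7.png");plates("side","s7.png")
```

```text
t 24.95 pos [ 0.4668 -0.1545  0.2201] F [1.  0.3 0.5] open 0.0799 q [-0.59 -0.6   2.21  0.23  1.14 -0.56]
 shift(now axes) [15.425  0.54   2.451]  turn [ 0.355  0.038 -0.106]  shift(goal axes) [15.223  2.52   2.478]
top yellow rest 87 min [0.529 0.112 0.108] max [0.536 0.191 0.136] dx/dz [0.022 0.529] top [0.532 0.149 0.131] yaw 0.006
top red drawer 431 min [ 0.468 -0.222  0.027] max [ 0.581 -0.142  0.039] dx/dz [0.97  0.503] top [ 0.537 -0.168  0.034] yaw -0.955
side yellow rest 22 min [0.534 0.104 0.046] max [0.545 0.117 0.086] dx/dz [-0.244  0.556] top [0.536 0.109 0.083] yaw -0.188
side red drawer 838 min [ 0.458 -0.213  0.028] max [ 0.58  -0.142  0.033] dx/dz [1.239 0.481] top [ 0.519 -0.177  0.03 ] yaw -0.176
```

Red lies flat on blue (z≈0.031). Yellow hasn't moved, so it's next.

{"name": "jog_arm", "arguments": {
  "plan": [
    [0,0,0,0.18,0.019,-0.053,1],
    [0,0,0,0.18,0.019,-0.053,1],
    [0.95,0.157,0,0,0,0,1],
    [0.95,0.157,0,0,0,0,1],
    [0.95,0.157,0,0,0,0,1],
    [0.95,0.157,0,0,0,0,1],
    [0.95,0.157,0,0,0,0,1],
    [0.95,0.157,0,0,0,0,1]
  ]
}}

```text
t: 25.85
tool_pos: [0.4863, -0.0387, 0.2227]
tool_rot: [2.126, 2.137, 0.19]
contact_force: [0.1, -0.5, -1.0]
opening: 0.0856
grip_force: 0.0
```

{"name": "jog_arm", "arguments": {
  "plan": [
    [0.95,0.157,0,0,0,0,1],
    [0.95,0.157,0,0,0,0,1],
    [0.95,0.157,0,0,0,0,1],
    [0.95,0.157,0,0,0,0,1],
    [0.95,0.157,0,0,0,0,1],
    [0.95,0.157,0,0,0,0,1],
    [0.95,0.157,0,0,0,0,1],
    [0.95,0.157,0,0,0,0,1]
  ]
}}

```text
t: 26.65
tool_pos: [0.5103, 0.1134, 0.2274]
tool_rot: [2.127, 2.137, 0.19]
contact_force: [1.2, -0.1, -0.3]
opening: 0.0857
grip_force: 0.0
```

{"name": "jog_arm", "arguments": {
  "plan": [
    [0.95,0.157,0,0,0,0,1],
    [0.95,0.157,0,0,0,0,1],
    [0,0,0.5,0,0,0,1],
    [0,0,0.5,0,0,0,1],
    [0,0,0,0,0,0,1]
  ]
}}

```text
t: 27.15
tool_pos: [0.5183, 0.1499, 0.2057]
tool_rot: [2.13, 2.138, 0.183]
contact_force: [-0.4, 0.4, -0.3]
opening: 0.0854
grip_force: 0.0
```

Run:
```python
from h import *
delta([.539,.15,.094],10)
plates("top","t8.png");plates("side","s8.png")
```

```text
t 27.15 pos [0.5183 0.1499 0.2057] F [-0.4  0.4 -0.3] open 0.0854 q [ 0.16 -0.25  1.94 -0.02  1.28  0.16]
 shift(now axes) [-0.007  0.08   5.678]  turn [-0.007 -0.003  0.005]  shift(goal axes) [0.007 0.049 5.679]
top red drawer 818 min [ 0.462 -0.223  0.027] max [ 0.58  -0.143  0.04 ] dx/dz [-0.295  0.531] top [ 0.519 -0.182  0.035] yaw -0.087
side yellow rest 154 min [0.527 0.107 0.063] max [0.542 0.186 0.128] dx/dz [-0.148  0.547] top [0.53  0.147 0.126] yaw 0.005
side red drawer 838 min [ 0.458 -0.213  0.027] max [ 0.581 -0.142  0.033] dx/dz [-0.49   0.533] top [ 0.519 -0.177  0.03 ] yaw -0.171
```

{"name": "jog_arm", "arguments": {
  "plan": [
    [0,0.04,0.95,0,0,0,1],
    [0,0,0.95,0,0,0,1],
    [0,0,0.95,0,0,0,1],
    [0,0,0.95,0,0,0,1],
    [0,0,0.95,0,0,0,1],
    [0,0,0.95,0,0,0,1],
    [0,0,0,0,0,0,-1],
    [0,0,0,0,0,0,-1]
  ]
}}

```text
t: 28.05
tool_pos: [0.5401, 0.1507, 0.0967]
tool_rot: [2.128, 2.137, 0.188]
contact_force: [-0.6, 1.0, 0.6]
opening: 0.059
grip_force: 0.0
```

{"name": "jog_arm", "arguments": {
  "plan": [
    [0,0,0,0,0,0,-1],
    [0,0,0,0,0,0,-1],
    [0,0,0,0,0,0,-1],
    [0,0,0,0,0,0,-1],
    [0,0,0,0,0,0,-1],
    [0,0.1,-0.5,0,0,0,-1],
    [0,0.17,-0.98,0,0,0,-1],
    [0,0.17,-0.98,0,0,0,-1]
  ]
}}

```text
t: 28.85
tool_pos: [0.5398, 0.151, 0.1469]
tool_rot: [2.128, 2.138, 0.187]
contact_force: [0.3, -0.1, -0.6]
opening: 0.0074
grip_force: 61.1
```

{"name": "jog_arm", "arguments": {
  "plan": [
    [0,0.17,-0.98,0,0,0,-1],
    [0,0.17,-0.98,0,0,0,-1],
    [0,0.17,-0.98,0,0,0,-1],
    [0,0.17,-0.98,0,0,0,-1],
    [0,0.17,-0.98,0,0,0,-1]
  ]
}}

```text
t: 29.35
tool_pos: [0.5399, 0.1508, 0.2473]
tool_rot: [2.127, 2.137, 0.189]
contact_force: [0.5, 0.1, -1.4]
opening: 0.0073
grip_force: 61.1
```

{"name": "jog_arm", "arguments": {
  "plan": [
    [-0.95,0,0,-0.167,0,0,-1],
    [-0.95,0,0,-0.167,0,0,-1],
    [-0.95,0,0,-0.167,0,0,-1],
    [-0.95,0,0,-0.167,0,0,-1],
    [-0.95,0,0,0,0,0,-1],
    [-0.95,0,0,0,0,0,-1]
  ]
}}

```text
t: 29.95
tool_pos: [0.539, 0.0365, 0.2442]
tool_rot: [1.815, 1.824, 0.664]
contact_force: [0.6, 0.5, -0.7]
opening: 0.0072
grip_force: 61.2
```

Run:
```python
from h import *
delta([.5305,-.187,.175],40,-4.75)
```

```text
t 29.95 pos [0.539  0.0365 0.2442] F [ 0.6  0.5 -0.7] open 0.0072 q [-0.11 -0.63  2.25  0.1   0.83 -0.16]
 shift(now axes) [-11.18   -2.579   2.32 ]  turn [-0.002 -0.075  0.084]  shift(goal axes) [-11.171  -1.841   2.973]
```

{"name": "jog_arm", "arguments": {
  "plan": [
    [0,0,0,0,-0.075,0.084,-1],
    [-0.93,0,0,0,0,0,-1],
    [-0.93,0,0,0,0,0,-1],
    [-0.93,0,0,0,0,0,-1],
    [-0.93,0,0,0,0,0,-1],
    [-0.93,0,0,0,0,0,-1],
    [-0.93,0,0,0,0,0,-1],
    [-0.93,0,0,0,0,0,-1]
  ]
}}

```text
t: 30.75
tool_pos: [0.5294, -0.0935, 0.246]
tool_rot: [1.881, 1.731, 0.629]
contact_force: [-0.5, 0.5, -1.2]
opening: 0.0071
grip_force: 61.2
```

{"name": "jog_arm", "arguments": {
  "plan": [
    [-0.93,0,0,0,0,0,-1],
    [-0.93,0,0,0,0,0,-1],
    [-0.93,0,0,0,0,0,-1],
    [-0.93,0,0,0,0,0,-1],
    [-0.93,0,0,0,0,0,-1],
    [0,-0.62,0.98,0,0,0,-1],
    [0,-0.62,0.98,0,0,0,-1],
    [0,-0.62,0.98,0,0,0,-1]
  ]
}}

```text
t: 31.55
tool_pos: [0.5313, -0.1867, 0.1767]
tool_rot: [1.88, 1.731, 0.629]
contact_force: [1.0, 0.7, -1.7]
opening: 0.0069
grip_force: 61.2
```

Run:
```python
from h import *
delta([.532,-.187,.108],40,-4.75)
```

```text
t 31.55 pos [ 0.5313 -0.1867  0.1767] F [ 1.   0.7 -1.7] open 0.0069 q [-0.64 -0.46  2.25  0.5   0.79 -0.81]
 shift(now axes) [-0.007 -2.178  2.654]  turn [0.    0.002 0.001]  shift(goal axes) [-0.011 -2.178  2.655]
```

{"name": "jog_arm", "arguments": {
  "plan": [
    [0,-0.6,0.73,0,0,0,-1],
    [0,-0.6,0.73,0,0,0,-1],
    [0,-0.5,0.61,0,0,0,-1],
    [0,-0.3,0.37,0,0,0,-1],
    [0,-0.18,0.22,0,0,0,-1],
    [0,0,0,0,0,0,-0.6],
    [0,0,0,0,0,0,-0.3],
    [0,0,0,0,0,0,-0.1]
  ]
}}

```text
t: 32.35
tool_pos: [0.5327, -0.187, 0.1094]
tool_rot: [1.879, 1.73, 0.63]
contact_force: [0.4, 0.6, 0.2]
opening: 0.0381
grip_force: 0.1
```

{"name": "jog_arm", "arguments": {
  "plan": [
    [0,0,-0.6,0,0,0,-0.1],
    [0,0,-0.9,0,0,0,-0.1],
    [0,0,-0.9,0,0,0,-0.1],
    [0,0,-0.9,0,0,0,-0.1],
    [0,0,-0.9,0,0,0,-0.1],
    [0,0,-0.9,0,0,0,-0.1],
    [0,0,-0.8,0.18,0,0,-0.5],
    [0,0,0,0.18,0,0,-1]
  ]
}}

```text
t: 33.15
tool_pos: [0.4559, -0.1814, 0.202]
tool_rot: [2.067, 1.897, 0.395]
contact_force: [0.2, 0.3, 0.9]
opening: 0.01
grip_force: 0.0
```

Run:
```python
from h import *
delta([.385,-.174,.21],12,-4.75)
im,P=plates("top","t9.png");ims,P=plates("side","s9.png")
Hs=cv2.cvtColor(im,cv2.COLOR_RGB2HSV)
cv2.imwrite("pics/t9c.png",np.hstack([cv2.resize(im[90:240,360:440,::-1],(320,600)),cv2.resize(ims[210:320,290:400,::-1],(480,600))]))
```

```text
t 33.15 pos [ 0.4559 -0.1814  0.202 ] F [0.2 0.3 0.9] open 0.01 q [-0.66 -0.55  2.2   0.24  1.14 -0.63]
 shift(now axes) [ 0.061 -3.101 -1.806]  turn [ 0.263  0.008 -0.003]  shift(goal axes) [ 0.076 -3.405 -1.132]
top yellow drawer 701 min [ 0.487 -0.233  0.03 ] max [ 0.61  -0.148  0.047] dx/dz [-0.63   0.577] top [ 0.552 -0.185  0.043] yaw -0.341
top red drawer 125 min [ 0.458 -0.196  0.026] max [ 0.48  -0.141  0.039] dx/dz [0.026 0.469] top [ 0.469 -0.167  0.035] yaw 0.029
side yellow drawer 754 min [ 0.482 -0.224  0.035] max [ 0.606 -0.146  0.041] dx/dz [-0.458  0.559] top [ 0.541 -0.185  0.039] yaw -0.118
side red drawer 228 min [ 0.454 -0.207  0.027] max [ 0.48  -0.14   0.032] dx/dz [0.386 0.455] top [ 0.467 -0.175  0.03 ] yaw 0.05
```

View pics/t9c.png

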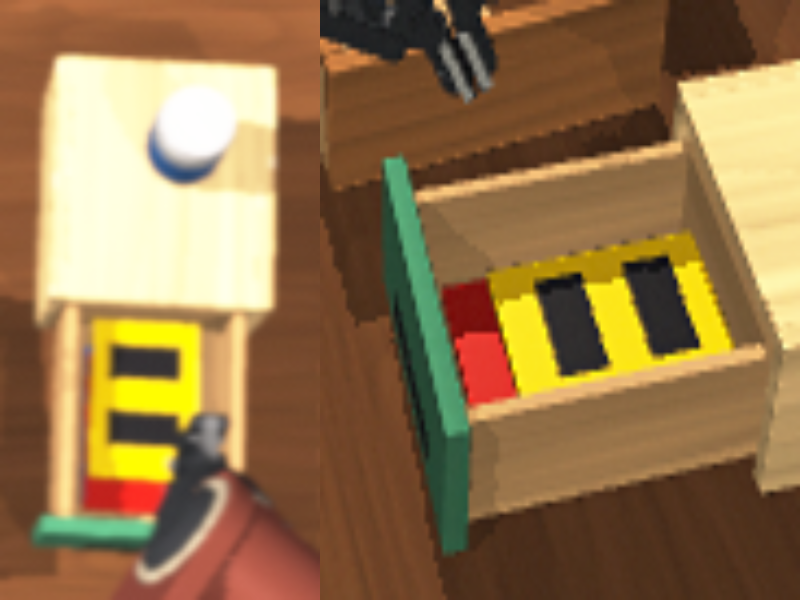

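All three lie flat in the drawer (yellow on top, z≈0.039, inside the back wall). Now I go to the front for the push.

{"name": "jog_arm", "arguments": {
  "plan": [
    [0,0,0,0.13,0,0,-1],
    [0,0,0,0.13,0,0,-1],
    [0,-0.85,-0.28,0,0,0,-1],
    [0,-0.85,-0.28,0,0,0,-1],
    [0,-0.85,-0.28,0,0,0,-1],
    [0,-0.85,-0.28,0,0,0,-1],
    [0,0,0,0,0,0,-1]
  ]
}}

```text
t: 33.95
tool_pos: [0.3846, -0.1739, 0.2056]
tool_rot: [2.191, 2.014, 0.216]
contact_force: [0.3, 0.3, -0.7]
opening: 0.0002
grip_force: 0.0
```

{"name": "jog_arm", "arguments": {
  "plan": [
    [0,-0.21,0.98,0,0,0,-1],
    [0,-0.21,0.98,0,0,0,-1],
    [0,-0.21,0.98,0,0,0,-1],
    [0,-0.21,0.98,0,0,0,-1],
    [0,-0.21,0.98,0,0,0,-1],
    [0,-0.21,0.98,0,0,0,-1],
    [0,-0.21,0.98,0,0,0,-1],
    [0,-0.1,0.5,0,0,0,-1]
  ]
}}

```text
t: 34.75
tool_pos: [0.3849, -0.1733, 0.0532]
tool_rot: [2.194, 2.018, 0.214]
contact_force: [-0.8, 0.5, -0.6]
opening: -0.0001
grip_force: 0.0
```

Run:
```python
from h import *
delta([.423-.008,-.1775,.055],12,-4.75)
delta([.596-.008,-.1925,.055],12,-4.75)
```

```text
t 34.75 pos [ 0.3849 -0.1733  0.0532] F [-0.8  0.5 -0.6] open -0.0001 q [-0.68 -0.44  2.36  0.14  1.05 -0.65]
 shift(now axes) [-0.085  1.504  0.227]  turn [ 0.    -0.002 -0.001]  shift(goal axes) [-0.086  1.504  0.226]
t 34.75 pos [ 0.3849 -0.1733  0.0532] F [-0.8  0.5 -0.6] open -0.0001 q [-0.68 -0.44  2.36  0.14  1.05 -0.65]
 shift(now axes) [-0.112  9.996  2.034]  turn [ 0.    -0.002 -0.001]  shift(goal axes) [-0.117  9.997  2.031]
```

{"name": "jog_arm", "arguments": {
  "plan": [
    [0,0.7,0.15,0,0,0,-1],
    [0,0.4,0.085,0,0,0,-1],
    [0,0.4,0.085,0,0,0,-1],
    [0,0.4,0.085,0,0,0,-1],
    [0,0.5,0.106,0,0,0,-1],
    [0,0.5,0.106,0,0,0,-1],
    [0,0.5,0.106,0,0,0,-1],
    [0,0.5,0.106,0,0,0,-1]
  ]
}}

```text
t: 35.55
tool_pos: [0.466, -0.1811, 0.0558]
tool_rot: [2.192, 2.017, 0.213]
contact_force: [-4.6, 0.3, 3.8]
opening: -0.0004
grip_force: 2.3
```

{"name": "jog_arm", "arguments": {
  "plan": [
    [0,0.5,0.106,0,0,0,-1],
    [0,0.5,0.106,0,0,0,-1],
    [0,0.5,0.106,0,0,0,-1],
    [0,0.5,0.106,0,0,0,-1],
    [0,0.5,0.106,0,0,0,-1],
    [0,0.5,0.106,0,0,0,-1],
    [0,0.5,0.106,0,0,0,-1],
    [0,0.5,0.106,0,0,0,-1]
  ]
}}

```text
t: 36.35
tool_pos: [0.5474, -0.1878, 0.0557]
tool_rot: [2.192, 2.017, 0.213]
contact_force: [-4.2, 0.2, 3.4]
opening: 0.0001
grip_force: 2.3
```

Run:
```python
from h import *
delta([.596-.008,-.1925,.055],12,-4.75)
```

```text
t 36.35 pos [ 0.5474 -0.1878  0.0557] F [-4.2  0.2  3.4] open 0.0001 q [-0.5  -0.    1.99  0.1   0.96 -0.47]
 shift(now axes) [-0.067  1.99   0.461]  turn [ 0.002  0.001 -0.001]  shift(goal axes) [-0.068  1.991  0.459]
```

Sliding smoothly at about 4 N. About 41 mm is left, which I take gently.

{"name": "jog_arm", "arguments": {
  "plan": [
    [0,0.4,0.085,0,0,0,-1],
    [0,0.4,0.085,0,0,0,-1],
    [0,0.4,0.085,0,0,0,-1],
    [0,0.25,0.053,0,0,0,-1],
    [0,0.15,0.032,0,0,0,-1],
    [0,0.1,0.021,0,0,0,-1]
  ]
}}

```text
t: 36.95
tool_pos: [0.5813, -0.1906, 0.0557]
tool_rot: [2.192, 2.017, 0.213]
contact_force: [-4.6, 1.0, 2.2]
opening: -0.0005
grip_force: 2.1
```

{"name": "jog_arm", "arguments": {
  "plan": [
    [0,0.1,0.021,0,0,0,-1],
    [0,0.1,0.021,0,0,0,-1]
  ]
}}

```text
t: 37.15
tool_pos: [0.5852, -0.1909, 0.0557]
tool_rot: [2.193, 2.017, 0.213]
contact_force: [-4.9, -0.1, 1.5]
opening: -0.0001
grip_force: 2.2
```

{"name": "jog_arm", "arguments": {
  "plan": [
    [0,0.1,0.021,0,0,0,-1]
  ]
}}

```text
t: 37.25
tool_pos: [0.5855, -0.1909, 0.0556]
tool_rot: [2.195, 2.021, 0.208]
contact_force: [-19.5, 0.7, 14.5]
opening: 0.0002
grip_force: 10.0
```

The force jumped to about 20 N, so the drawer has hit its stop. I retract and check.

{"name": "jog_arm", "arguments": {
  "plan": [
    [0,0.03,0.006,0,0,0,-1],
    [0,-0.5,-0.1,0,0,0,-1],
    [0,-0.95,-0.2,0,0,0,-1],
    [0,-0.95,-0.2,0,0,0,-1],
    [0,-0.95,-0.2,0,0,0,-1],
    [0,0.2,-0.95,0,0,0,-1],
    [0,0.2,-0.95,0,0,0,-1],
    [0,0.2,-0.95,0,0,0,-1]
  ]
}}

```text
t: 38.05
tool_pos: [0.5199, -0.1855, 0.1146]
tool_rot: [2.191, 2.015, 0.215]
contact_force: [0.8, 0.4, -0.4]
opening: 0.0002
grip_force: 0.0
```

{"name": "jog_arm", "arguments": {
  "plan": [
    [0,-0.5,-0.95,0,0,0,-1],
    [0,-0.5,-0.95,0,0,0,-1],
    [0,-0.5,-0.95,0,0,0,-1],
    [0,-0.5,-0.95,0,0,0,-1],
    [0,0,0,0,0,0,-1]
  ]
}}

```text
t: 38.55
tool_pos: [0.4658, -0.1817, 0.1829]
tool_rot: [2.187, 2.011, 0.216]
contact_force: [0.2, -0.9, 0.7]
opening: -0.0002
grip_force: 0.0
```

Run:
```python
from h import *
delta([.45,-.18,.3],12,-4.75)
im,P=cloud("top","t10.png");ims,Ps=cloud("side","s10.png")
H,S,V=cv2.split(cv2.cvtColor(im,cv2.COLOR_RGB2HSV));m=(H>60)&(H<88)&(S>90)&(P[...,1]<-.08)&(P[...,0]>.5)&(P[...,2]>.03)
print("front x",np.percentile(P[m],[5,50,95],axis=0).round(3))
cv2.imwrite("pics/fin.png",np.vstack([cv2.resize(im[70:240,190:450,::-1],(460,300)),cv2.resize(ims[110:330,220:500,::-1],(460,300))]))
```

```text
t 38.55 pos [ 0.4658 -0.1817  0.1829] F [ 0.2 -0.9  0.7] open -0.0002 q [-0.58 -0.37  2.08  0.11  1.24 -0.52]
 shift(now axes) [-2.000e-03  4.880e-01 -5.887e+00]  turn [ 0.011  0.005 -0.001]  shift(goal axes) [ 0.019  0.438 -5.89 ]
front x [[ 0.592 -0.266  0.04 ]
 [ 0.6   -0.192  0.083]
 [ 0.609 -0.119  0.093]]
```

View pics/fin.png

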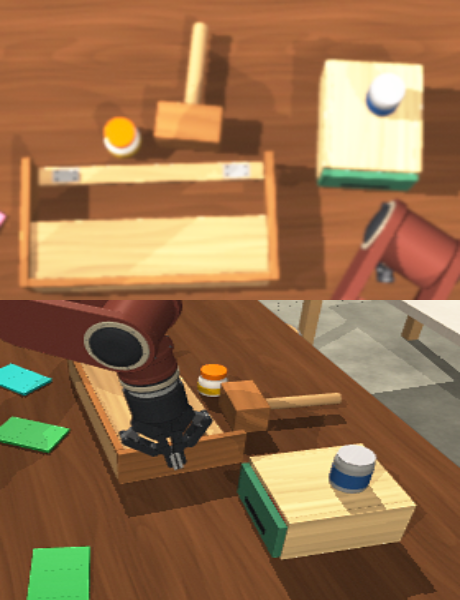

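The drawer is flush with the carcass (370,180), the rest is empty, and the mallet, glue jar and tin are where they were. Handing in.

```bash
python3 -c "
from station import ctrl
print(ctrl.finish_job())"
```

```text
the job is handed in; nothing more can be done
None
```

The blue, red and yellow templates lie flat in the drawer and it is pushed fully home; no white template was on the rest, the mallet, glue jar and tin were not disturbed, and the job is handed in.

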